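# Bed the stacked whetstones in their fitted bases

### The arm

A 6-joint arm with a two-finger parallel gripper is mounted at the origin on the work surface; the furniture and walls round the work are solid. World frame = base frame: x ahead of the robot, y to its left, z up, the work surface at z = 0. Lengths are in mm, angles in rad, forces in N, time in s.
With the tool pointing down it reaches from about 350 to 875 mm from the base axis. Payload 4.2 kg.
Tool frame: the origin (TCP) lies on the mounting face of the last link; the fingertips stand 173 mm ahead of it and the grasp point (between the pads) lies 155 mm ahead of it; z points along the fingers, y is the direction in which the jaws open and shut (so a half turn about z gives the same grasp; the last joint's range is limited). The gripper opens to 85 mm and grips with 20 to 120 N. Pads are 22 mm wide; open, the fingers measure 114 mm over their backs; the gripper's body (76 mm by 85 mm) begins 54 mm behind the grasp point. The pads swing forward as they close: fully open they stand 13 mm farther back than shut.
Start: joints at [-0.999, 0.385, 0.008, 0, -1.194, -0.259], TCP at [192.343, -594.646, 404.712] pointing down, gripper open.
Joint ranges: [-3.14, 3.14], [-1.21, 2.06], [-1.07, 1.41], [-3.16, 2.05], [-2.99, -0.16], [-3.1, 3.1]. Speed limits (rad/s): [2.79, 2.79, 3.14, 3.14, 3.14, 3.14].

### API

Orientations are given as a unit quaternion [x, y, z, w].
In Python, from bench import arm gives the robot as it stands.
- The arm moves only by the shell command python3 -m jog 'ROWS' [OPENING]. ROWS is JSON, a list that holds one entry, the list of rows, each a list of 4 numbers: the shift along the tool's x, y, z in mm, then the turn about the tool's z in degrees. In form: [[[x, y, z, spin], ...]]. A call has exactly 5 rows; each row is the pose to reach, as a shift and turn from the pose measured when the call began, along the tool's axes at that moment; what a row does not reach only later rows make up. A row lasts 1/8 s, in which the tool goes at most 62.5 mm and 10.7 degrees, less where a joint would pass 70% of its speed; a pose out of reach is approached as far as the arm can. A call with a gripper value outside its range is refused whole. OPENING is the finger opening in mm, from 0 to 85.4, set as the call begins (- or left out, the last holds). The fingers move at their own pace and stop on an object; the grip force is fixed at half the most. Time passes only in rows, so rows that repeat a pose let the fingers close, or fill a call up. It gives the time, the measured TCP pose, the force and the opening at its end, in the units of the state.
- arm.read_state(): the state, without advancing time (a new reading comes with each control period).
- arm.get_image(name): name is "scene" or "top" or "wrist"; returns (picture, depth): 420x560x3 uint8, blue, green, red; 420x560 float32, mm along the optical axis (not along the pixel's ray), 0 where there is no reading.
- arm.camera_params(name): a dict with "mtx" (3x3 intrinsics, pixels), "R" (3x3) and "t" (3): a world point X has camera coordinates R X + t. Camera axes: x right, y down, z forward; pixel columns grow to the right and rows downward; lengths in mm; the calibration is good to about 2 mm. The wrist camera is an equidistant fisheye: a pixel r from the principal point sees the ray r / f radians off the axis. A picture is of the moment at which its call begins: read the wrist's pose just before it. camera_params takes no time and is no camera call; for the wrist camera it gives the pose at the moment of the call.
- arm.job_done(): hands the job in, once; it reports no verdict.
The state is a dict: "clock": time; "joints": joint angles; "joint_vel": joint speeds; "joint_efforts": joint torques, N m; "position": TCP position; "ee_rot": TCP orientation; "contact_force": force on the tool from outside, world axes, zero at the start; "wrist_torque": the same for the moment, N m; "gripper_width": finger opening in mm.
Only numpy, scipy, OpenCV 4.12 (cv2) and the standard library are available. Lean on these libraries where they do the work, as an engineer would, in place of code of your own. Each camera call takes 0.05 s, during which the arm holds its last target.

### The job

Set out the sharpening bench for honing the chisels: take the stack of four whetstones apart and bed each stone in the wooden base that was cut to its size, right way up and lying flat on the floor of the recess. The stones chip easily, so set each one down rather than letting it drop, and leave the wax tin and the tape measure standing where they are.

Things in the scene. Friction and masses are not known exactly. Their poses are not given: they have to be found in the camera images.
- stone_largest: grey two-layered whetstone, a plain rectangular bar 150 long (its x) x 60 wide (its y) x 26 high (its z), about 0.51 kg, the lowest of the stack; origin at the centre of its underside
- stone_second: grey two-layered whetstone, a plain rectangular bar 128 long (its x) x 52 wide (its y) x 24 high (its z), about 0.35 kg, next above it in the stack; origin at the centre of its underside
- stone_third: grey two-layered whetstone, a plain rectangular bar 106 long (its x) x 44 wide (its y) x 22 high (its z), about 0.23 kg, third up in the stack; origin at the centre of its underside
- stone_smallest: grey two-layered whetstone, a plain rectangular bar 84 long (its x) x 36 wide (its y) x 20 high (its z), about 0.13 kg, the top of the stack; origin at the centre of its underside
- base_largest: wooden base for the stone of 150 x 60, fixed to the bench: a block 196 long (x) x 90 wide (y) x 18 high with one rectangular recess in its top, 160 (x) x 70 (y), 7 deep (a clearance of 5 all round the stone), dark floor 11 above its underside, mouth bevelled by 3; origin at the centre of the underside, below the centre of the recess
- base_second: wooden base for the stone of 128 x 52, fixed to the bench: a block 174 long (x) x 82 wide (y) x 18 high with one rectangular recess in its top, 138 (x) x 62 (y), 7 deep (a clearance of 5 all round the stone), dark floor 11 above its underside, mouth bevelled by 3; origin at the centre of the underside, below the centre of the recess
- base_third: wooden base for the stone of 106 x 44, fixed to the bench: a block 152 long (x) x 74 wide (y) x 18 high with one rectangular recess in its top, 116 (x) x 54 (y), 7 deep (a clearance of 5 all round the stone), dark floor 11 above its underside, mouth bevelled by 3; origin at the centre of the underside, below the centre of the recess
- base_smallest: wooden base for the stone of 84 x 36, fixed to the bench: a block 130 long (x) x 66 wide (y) x 18 high with one rectangular recess in its top, 94 (x) x 46 (y), 7 deep (a clearance of 5 all round the stone), dark floor 11 above its underside, mouth bevelled by 3; origin at the centre of the underside, below the centre of the recess
- wax_tin: round green tin 72 across, 34 high, bystander standing loose among the bases; origin at the centre of its underside
- tape_measure: yellow tape measure 37 x 97 x 66 high (long in its y), bystander standing loose among the bases; origin at the centre of its underside
Not all that is in view belongs to the job. Leave any purple look-alike of the stone_third alone.

How it is judged (in metres and radians):
At the end, for the whole second after the job is handed in: Every one of the four stones lies upright in the recess of its own base: centre within 8 mm of the recess centre along each axis of the base, long side along the recess, underside on the recess floor (within 2.5 mm), level within 0.05 rad, at rest and released (x of stone_largest in the frame of base_largest between -0.008 and 0.008 m and y of stone_largest in the frame of base_largest between -0.008 and 0.008 m and z of stone_largest in the frame of base_largest between 0.008 and 0.0135 m and angle between each of stone_largest, stone_second, stone_third, stone_smallest's own z axis and vertical below 0.05 rad and angle between the x axis of stone_largest and the x axis of base_largest, either way round below 0.25 rad and linear speed of each of stone_largest, stone_second, stone_third, stone_smallest below 0.02 m/s and contact force between each of stone_largest, stone_second, stone_third, stone_smallest and the fingers below 0.1 N and x of stone_second in the frame of base_second between -0.008 and 0.008 m and y of stone_second in the frame of base_second between -0.008 and 0.008 m and z of stone_second in the frame of base_second between 0.008 and 0.0135 m and angle between the x axis of stone_second and the x axis of base_second, either way round below 0.25 rad and x of stone_third in the frame of base_third between -0.008 and 0.008 m and y of stone_third in the frame of base_third between -0.008 and 0.008 m and z of stone_third in the frame of base_third between 0.008 and 0.0135 m and angle between the x axis of stone_third and the x axis of base_third, either way round below 0.25 rad and x of stone_smallest in the frame of base_smallest between -0.008 and 0.008 m and y of stone_smallest in the frame of base_smallest between -0.008 and 0.008 m and z of stone_smallest in the frame of base_smallest between 0.008 and 0.0135 m and angle between the x axis of stone_smallest and the x axis of base_smallest, either way round below 0.25 rad); the robot touches nothing.
It fails at once if a stone is dropped or knocked down (falls free, out of the fingers, by more than about 20 mm) ((contact force between stone_largest and the fingers below 0.05 N and linear speed of stone_largest above 0.62 m/s) or (contact force between stone_second and the fingers below 0.05 N and linear speed of stone_second above 0.62 m/s) or (contact force between stone_third and the fingers below 0.05 N and linear speed of stone_third above 0.62 m/s) or (contact force between stone_smallest and the fingers below 0.05 N and linear speed of stone_smallest above 0.62 m/s)).
It fails at once if the wax tin is shoved aside or tipped over (distance of wax_tin from where it was at the start of the episode above 0.025 m or angle between wax_tin's own z axis and vertical above 0.5 rad).
It fails at once if the tape measure is shoved aside or tipped over (distance of tape_measure from where it was at the start of the episode above 0.025 m or angle between tape_measure's own z axis and vertical above 0.5 rad).
It also fails if it takes over 120 s, if anything falls off the work surface, if the arm or the gripper's body presses on something with over 40 N, if the wrist force passes 120 N, or if a joint passes its speed limit or range.

## Working session

There is one attempt and no reset: what is moved stays moved. The work goes in short steps, Python scripts to look and compute and a shell command to move; the robot and the scene stay as the last step left them, time stands still between calls to the robot, and variables do not carry over. Pictures are saved under pics/ and viewed, and the job is handed in when it is done.

```bash
ls; mkdir -p pics
python3 - <<'E'
from bench import arm
import cv2
s=arm.read_state(); print(s)
for n in ("scene","top","wrist"):
    p,d=arm.get_image(n); cv2.imwrite(f"pics/{n}0.png",p)
    import numpy as np; np.save(f"pics/{n}0.npy",d)
    c=arm.camera_params(n); print(n,c)
E
```

```text
pics
{'clock': 0.0, 'joints': array([-9.99365378e-01,  3.85594439e-01,  6.62455587e-03, -5.10814274e-04,
       -1.19402186e+00, -2.58622202e-01]), 'joint_vel': array([ 8.37425829e-04, -3.50519523e-04,  1.85256619e-03,  1.11720489e-03,
       -9.24357859e-05,  5.56597689e-04]), 'joint_efforts': array([ 1.89903735e-04, -3.92284870e+01,  1.88398558e+01,  4.18595955e+00,
       -4.66084457e-03,  1.41121478e-05]), 'position': array([ 192.32043909, -594.46283973,  403.59604412]), 'ee_rot': array([-1.55674304e-01,  9.87807800e-01,  1.10023582e-03, -2.25375239e-04]), 'contact_force': array([-0.00416783,  0.89360938,  0.9102608 ]), 'wrist_torque': array([ 0.01232332, -0.04030096, -0.04674793]), 'gripper_width': 85.35231522074774}
scene {'mtx': array([[483.85862426,   0.        , 283.01272131],
       [  0.        , 483.85862426, 205.68671427],
       [  0.        ,   0.        ,   1.        ]]), 'R': array([[-0.91555372, -0.4018859 , -0.0157831 ],
       [-0.23608727,  0.56878262, -0.78787634],
       [ 0.32561355, -0.71761693, -0.61563119]]), 't': array([ 475.9769558 ,  185.28007313, 1165.20827958])}
top {'mtx': array([[421.14548531,   0.        , 269.91197514],
       [  0.        , 421.14548531, 205.51594094],
       [  0.        ,   0.        ,   1.        ]]), 'R': array([[ 6.43651412e-04, -9.99537184e-01,  3.04138772e-02],
       [-9.85952906e-01, -5.71411478e-03, -1.66925781e-01],
       [ 1.67022314e-01, -2.98792086e-02, -9.85500269e-01]]), 't': array([-19.69448657, 530.55291395, 922.1485161 ])}
wrist {'mtx': array([[325.1922621 ,   0.        , 275.31339479],
       [  0.        , 325.1922621 , 209.86135181],
       [  0.        ,   0.        ,   1.        ]]), 'R': array([[-0.30915238,  0.9510066 ,  0.00335398],
       [ 0.91753443,  0.29734005,  0.26404443],
       [ 0.25011072,  0.08470736, -0.96450469]]), 't': array([623.49044224, -33.57174143, 378.9303998 ])}
```

View pics/top0.png

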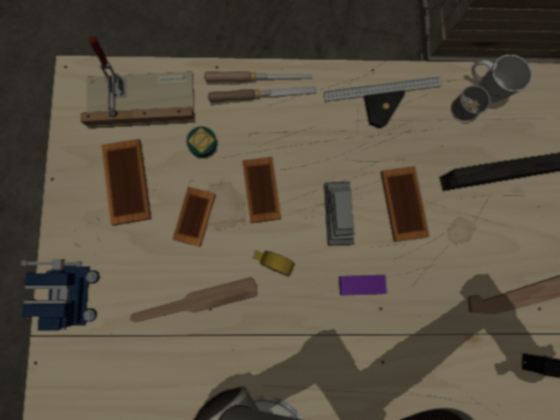

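View pics/scene0.png

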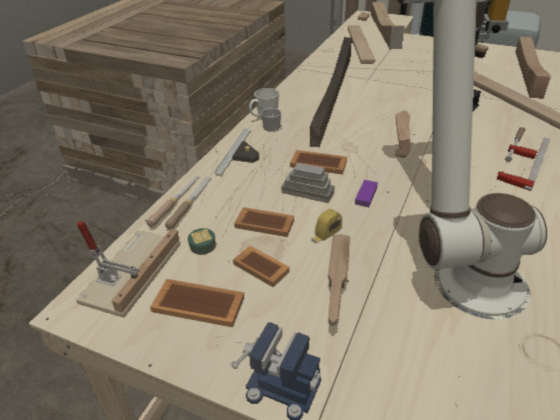

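View pics/wrist0.png

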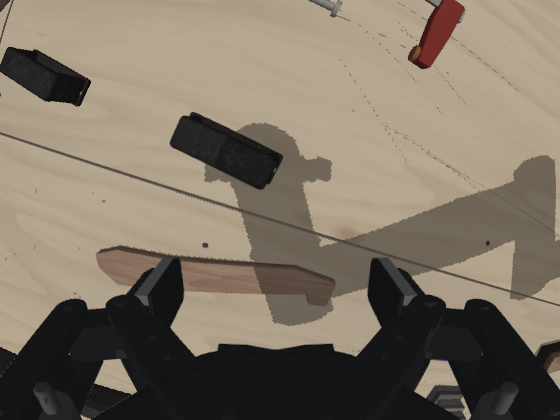

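Top view: the stack is at (340,213). The bases are at (125,182), (405,204), (262,190) and (195,216), in order of apparent size. The tin is at (201,141), the tape at (275,262) and the purple decoy at (362,285). Next I measure them with depth.

```bash
cat > h.py <<'E'
import numpy as np, cv2
from bench import arm
def cloud(name,d,cp):
    K,R,t=cp["mtx"],np.array(cp["R"]),np.array(cp["t"])
    v,u=np.mgrid[0:d.shape[0],0:d.shape[1]].astype(float)
    x=(u-K[0,2])/K[0,0];y=(v-K[1,2])/K[1,1]
    if name=="wrist":
        r=np.hypot(x,y); s=np.where(r>1e-9,np.tan(np.minimum(r,1.4))/np.maximum(r,1e-9),1); x,y=x*s,y*s
    P=np.stack([x*d,y*d,d],-1)
    W=(P-t)@R
    W[d<=0]=np.nan
    return W
def rect(pts):
    (c,(w,h),a)=cv2.minAreaRect(pts.astype(np.float32))
    if w<h: w,h,a=h,w,a+90
    return np.round([c[0],c[1],w,h,(a+90)%180-90],1)
E
python3 - <<'E'
from h import *
d=np.load("pics/top0.npy"); p=cv2.imread("pics/top0.png")
W=cloud("top",d,arm.camera_params("top"))
def box(u0,u1,v0,v1): 
    m=np.zeros(d.shape,bool); m[v0:v1,u0:u1]=1; return m
B=dict(largest=(95,155,130,230),smallest=(168,222,182,250),third=(238,286,152,226),second=(378,434,162,246),stack=(318,362,172,250),tin=(183,220,122,162),tape=(250,298,246,278),decoy=(335,392,270,300))
for n,b in B.items():
    m=box(*b); w=W[m]; z=w[:,2]
    tab=np.nanmedian(W[m][z<6][:,2]) if (z<6).any() else None
    print(n,"table",tab, "max",np.nanpercentile(z,99.5))
    q=w[z>8]
    if n=="stack":
        print(np.histogram(z,bins=range(-4,104,4)))
        for lo,hi in ((20,32),(44,54),(66,76),(86,100)):
            q=w[(z>lo)&(z<hi)]; print(lo,rect(q[:,:2]), np.median(q[:,2]), len(q))
        for lo in(8,35,57,78):
            q=w[z>lo]; print(">",lo,rect(q[:,:2]))
    else: print(rect(q[:,:2]),len(q));
E
```

```text
largest table 0.5982440944893508 max 21.815984964643544
[593.1 325.2 197.4  92.4  10.3] 3202
smallest table 0.7521526423570865 max 21.782755791669924
[510.3 161.5 130.1  67.1 -14.1] 1593
third table 0.5366105084158596 max 21.559993010971535
[576.2   3.3 153.3  73.9   8. ] 1954
second table 0.574480892369943 max 22.33505574262543
[ 543.8 -340.5  174.2   85.4    8.7] 2516
stack table 0.5939222182855703 max 95.44009069040742
(array([ 606, 1038,   76,   16,   26,   16,   38,  187,   74,   26,   18,
         19,   42,  194,   55,   17,   20,   17,  103,  146,   17,   14,
         22,  236,  380,    5]), array([ -4,   0,   4,   8,  12,  16,  20,  24,  28,  32,  36,  40,  44,
        48,  52,  56,  60,  64,  68,  72,  76,  80,  84,  88,  92,  96,
       100]))
20 [ 519.  -180.2  150.7   60.8    1.9] 26.295061128014066 299
44 [ 519.5 -178.6  128.2   52.9    2.4] 50.076867214764796 280
66 [ 515.8 -177.   106.3   44.4    4.9] 72.34405892837115 254
86 [ 515.2 -176.7   84.5   36.7    3.3] 92.41050695003587 633
> 8 [ 518.9 -180.2  150.9   60.8    1.9]
> 35 [ 519.5 -178.5  128.2   53.2    2.6]
> 57 [ 515.6 -177.   106.6   44.5    4.8]
> 78 [ 515.1 -176.6   84.7   36.8    3.3]
tin table 0.39976064667928757 max 37.58245211551479
[701.7 149.2  97.5  70.8  11.6] 757
tape table 0.9664486314866765 max 68.69397906221764
[400.9 -22.5 100.7  59.3 -87. ] 550
decoy table 0.7450033462470768 max 27.13379968993266
[ 351.9 -231.5  106.8   43.9  -88.3] 904
```

Run:
```python
import cv2
p=cv2.imread("pics/top0.png"); c=p[110:310,90:450]
cv2.imwrite("pics/top0c.png",cv2.convertScaleAbs(cv2.resize(c,None,fx=2.2,fy=2.2,interpolation=cv2.INTER_CUBIC),alpha=1.8))
```

```text
(no output)
```

View pics/top0c.png

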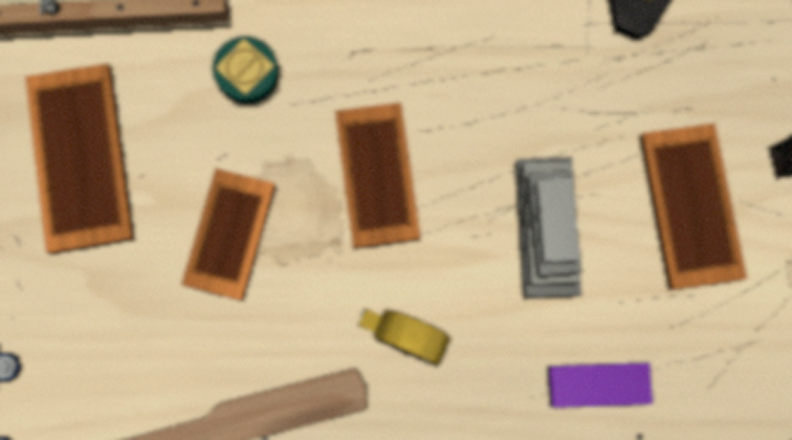

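```bash
cat >> h.py <<'E'
def go(x,y,z,th):
    """th: world angle (deg) of stone's long axis; prints shift in tool axes + spin"""
    from scipy.spatial.transform import Rotation as Ro
    s=arm.read_state(); R=Ro.from_quat(s["ee_rot"]).as_matrix(); p=s["position"]
    d=R.T@(np.array([x,y,z])-p)
    ya=np.degrees(np.arctan2(R[1,1],R[0,1])); sp=ya-(90+th); sp=(sp+90)%180-90
    tilt=np.degrees(np.arccos(-R[2,2]))
    print("clock",round(s["clock"],2),"pos",p.round(1),"yaw",round(ya-90,2),"tilt",round(tilt,2),"F",s["contact_force"].round(1),"w",round(s["gripper_width"],1))
    print("  shift",d.round(1),"spin",round(sp,2),"dist",round(np.linalg.norm(d),1))
if __name__=="__main__":
    import sys; go(*map(float,sys.argv[1:5]))
E
python3 h.py 515 -177 330 3.3
```

```text
clock 0.15 pos [ 192.3 -594.5  403.9] yaw 17.92 tilt 0.1 F [-0.3  0.4 -0. ] w 85.4
  shift [-435.5  297.9   74.3] spin 14.62 dist 532.8
```

```bash
python3 -m jog '[[[-40,27,7,3],[-90,61,15,6],[-140,95,23,9],[-190,130,31,12],[-240,164,40,14.6]]]'; python3 h.py 515 -177 330 3.3
```

```text
clock: 0.78
position: [371.0, -362.9, 363.9]
ee_rot: [-0.028, 1.0, 0.001, -0.0]
contact_force: [0.9, 0.1, -0.3]
gripper_width: 85.4
clock 0.78 pos [ 371.  -362.9  363.9] yaw 3.22 tilt 0.08 F [ 0.9  0.1 -0.3] w 85.4
  shift [-154.2  177.4   34.1] spin -0.08 dist 237.5
```

```bash
python3 -m jog '[[[-38,44,8,0],[-76,88,17,0],[-115,132,25,0],[-154.2,177.4,34,0],[-154.2,177.4,34,0]]]'; python3 h.py 515 -177 255 3.3
python3 - <<'E'
from h import *
cp=arm.camera_params("wrist");p,d=arm.get_image("wrist"); cv2.imwrite("pics/w1.png",p); np.save("pics/w1.npy",d)
W=cloud("wrist",d,cp); z=W[...,2]
for lo,hi in ((66,76),(86,98)):
    m=(z>lo)&(z<hi)&(abs(W[...,0]-515)<90)&(abs(W[...,1]+177)<40)
    print(lo,rect(W[m][:,:2]),np.median(z[m]),m.sum())
E
```

```text
clock: 1.4
position: [516.9, -174.1, 329.0]
ee_rot: [-0.031, 1.0, 0.001, -0.001]
contact_force: [0.1, 0.1, 0.2]
gripper_width: 85.6
clock 1.4 pos [ 516.9 -174.1  329. ] yaw 3.52 tilt 0.14 F [0.1 0.1 0.2] w 85.6
  shift [ 2.  -2.9 74. ] spin 0.22 dist 74.1
66 [ 515.  -178.5  106.1   43.9    4.7] 70.8987476840141 1780
86 [ 514.7 -177.4   83.7   36.3    3.4] 91.08764861045385 6373
```

View pics/w1.png

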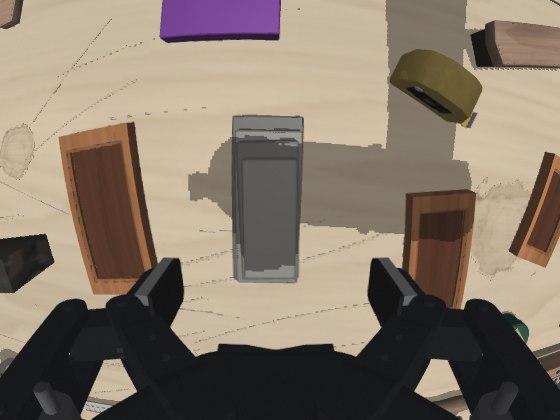

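Wrist view: the stack is at px (268,200), and the top stone's centre agrees with the top camera within about 1 mm. Descending.

```bash
python3 -m jog '[[[1,-2,15,0.1],[2,-2.9,35,0.2],[2,-2.9,54,0.2],[2,-2.9,66,0.2],[2,-2.9,74,0.2]]]'; python3 h.py 515 -177 255 3.3
```

```text
clock: 2.08
position: [513.2, -179.2, 254.5]
ee_rot: [-0.027, 1.0, 0.001, -0.001]
contact_force: [0.4, 0.5, 0.9]
gripper_width: 85.5
clock 2.08 pos [ 513.2 -179.2  254.5] yaw 3.12 tilt 0.2 F [0.4 0.5 0.9] w 85.5
  shift [-1.9  2.1 -0.5] spin -0.18 dist 2.9
```

```bash
python3 -m jog '[[[-1,1,-0.5,0],[-1.5,1.5,-0.5,0],[-1.5,1.5,-0.5,0],[-1.5,1.5,-0.5,0],[-1.5,1.5,-0.5,0]]]'; python3 h.py 515 -177 255 3.3
python3 - <<'E'
from h import *
for i in range(6):
    arm.get_image("wrist"); print(arm.read_state()["position"].round(2))
E
```

```text
clock: 2.7
position: [514.7, -177.5, 255.2]
ee_rot: [-0.027, 1.0, 0.001, -0.001]
contact_force: [-0.3, -0.6, 0.3]
gripper_width: 85.3
clock 2.7 pos [ 514.7 -177.5  255.2] yaw 3.13 tilt 0.18 F [-0.3 -0.6  0.3] w 85.3
  shift [-0.3  0.5  0.2] spin -0.17 dist 0.6
[ 514.68 -177.54  255.11]
[ 514.65 -177.57  255.06]
[ 514.66 -177.54  255.04]
[ 514.65 -177.57  255.  ]
[ 514.62 -177.59  254.98]
[ 514.63 -177.6   254.97]
```

```bash
python3 -m jog '[[[0,0,0,0],[0,0,0,0],[0,0,0,0],[0,0,0,0],[0,0,0,0]]]' 25; python3 h.py 515 -177 255 3.3
python3 - <<'E'
from h import *
p,d=arm.get_image("wrist"); cv2.imwrite("pics/w2.png",p)
cp=arm.camera_params("wrist"); W=cloud("wrist",d,cp)
z=W[...,2]
# finger lowest points around TCP
p0=arm.read_state()["position"]
m=(abs(W[...,0]-p0[0])<10)&(abs(W[...,1]-p0[1])>17)&(abs(W[...,1]-p0[1])<32)
print(np.nanpercentile(z[m],[1,5,25,50,75,95]))
E
```

```text
clock: 3.62
position: [514.9, -177.6, 255.3]
ee_rot: [-0.027, 1.0, 0.001, -0.001]
contact_force: [-0.2, 0.1, 2.4]
gripper_width: 34.2
clock 3.62 pos [ 514.9 -177.6  255.3] yaw 3.14 tilt 0.15 F [-0.2  0.1  2.4] w 34.2
  shift [-0.2  0.6  0.3] spin -0.16 dist 0.7
[ 24.75230194  71.46172889 103.72615082 119.46218557 174.71622806
 181.73424431]
```

View pics/w2.png

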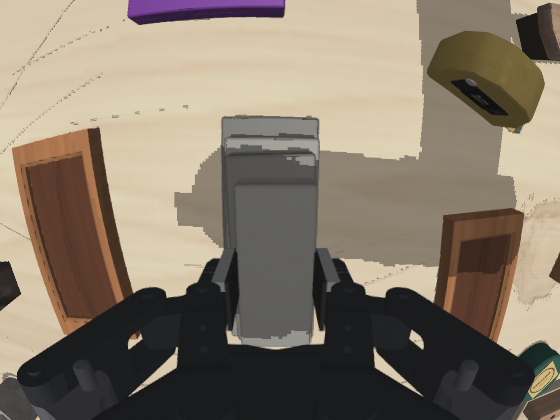

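Gripped: the pads are on both sides of the top stone at px (275,290). Lifting.

```bash
python3 -m jog '[[[0,0,-4,0],[0,0,-15,0],[0,0,-35,0],[0,0,-60,0],[0,0,-80,0]]]'; python3 h.py 510.3 161.5 300 -14.1
python3 - <<'E'
from h import *
p,d=arm.get_image("wrist"); cp=arm.camera_params("wrist"); cv2.imwrite("pics/w3.png",p)
W=cloud("wrist",d,cp); z=W[...,2]; 
m=(abs(z-172)<9)&(abs(W[...,1]+177)<14)&(abs(W[...,0]-500)<80)
q=W[m]; print(len(q),np.nanmedian(q[:,2]),rect(q[:,:2]))
A=np.c_[q[:,:2]-q[:,:2].mean(0),np.ones(len(q))]; print(np.linalg.lstsq(A,q[:,2],rcond=None)[0])
E
```

```text
clock: 4.3
position: [514.9, -177.7, 336.8]
ee_rot: [-0.027, 1.0, 0.001, -0.001]
contact_force: [0.9, 0.3, -0.7]
gripper_width: 33.9
clock 4.3 pos [ 514.9 -177.7  336.8] yaw 3.13 tilt 0.11 F [ 0.9  0.3 -0.7] w 33.9
  shift [-13.9 338.9  37.3] spin 17.23 dist 341.3
10282 175.33348922998863 [ 516.6 -177.    85.2   28.     0. ]
[1.89338320e-02 1.55691008e-03 1.75164618e+02]
```

View pics/w3.png

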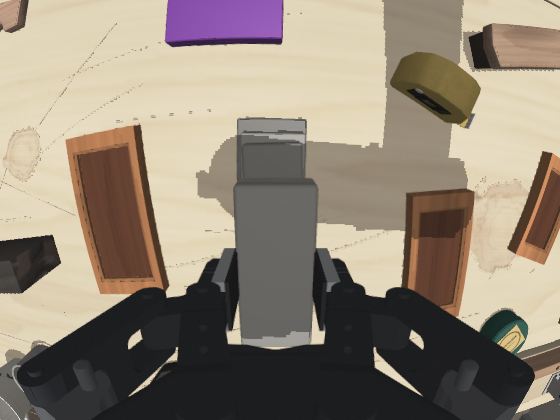

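```bash
python3 -m jog '[[[-2,40,0,3],[-5,100,0,6],[-8,160,0,9],[-11,220,0,13],[-13.9,280,0,17.2]]]'; python3 -m jog '[[[0,0,0,0],[0,0,0,0],[0,0,0,0],[0,0,0,0],[0,0,0,0]]]';  python3 h.py 510.3 161.5 260 -14.1
```

```text
clock: 4.97
position: [513.5, 104.2, 339.6]
ee_rot: [0.123, 0.992, 0.0, 0.002]
contact_force: [0.6, -0.2, -1.7]
gripper_width: 34.5
clock: 5.6
position: [513.6, 103.4, 339.7]
ee_rot: [0.124, 0.992, 0.0, 0.002]
contact_force: [0.1, 0.0, -1.5]
gripper_width: 33.8
clock 5.6 pos [513.6 103.4 339.7] yaw -14.25 tilt 0.22 F [ 0.1  0.  -1.5] w 33.8
  shift [17.8 55.4 79.7] spin -0.15 dist 98.7
```

```bash
python3 -m jog '[[[6,18,15,0],[12,37,35,0],[17.8,55.4,55,-0.1],[17.8,55.4,70,-0.1],[17.8,55.4,79.7,-0.1]]]'; python3 h.py 510.3 161.5 206 -14.1
python3 - <<'E'
from h import *
for n in ("top","wrist"):
    cp=arm.camera_params(n); p,d=arm.get_image(n); cv2.imwrite(f"pics/p1{n}.png",p)
    W=cloud(n,d,cp); z=W[...,2]
    for lo,hi in((14.5,24),(8,30)):
        m=(z>lo)&(z<hi)&(abs(W[...,0]-510)<75)&(abs(W[...,1]-161.5)<60); print(n,rect(W[m][:,:2]),np.median(z[m]),m.sum())
E
```

```text
clock: 6.22
position: [510.0, 161.5, 258.6]
ee_rot: [0.123, 0.992, -0.0, 0.001]
contact_force: [0.4, 1.0, -0.9]
gripper_width: 34.2
clock 6.22 pos [510.  161.5 258.6] yaw -14.13 tilt 0.14 F [ 0.4  1.  -0.9] w 34.2
  shift [-0.2  0.  52.6] spin -0.03 dist 52.6
top [510.1 161.2 130.2  66.7 -14.6] 18.230941344912416 486
top [510.1 161.2 130.2  66.7 -14.6] 16.950567096661597 741
wrist [509.8 160.8 129.8  66.4 -14.1] 17.074532326735426 4525
wrist [509.8 160.8 129.8  66.4 -14.1] 16.687990775894022 6278
```

View pics/p1wrist.png

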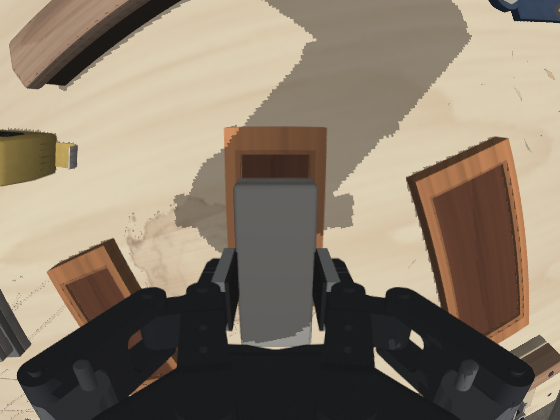

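View pics/p1top.png

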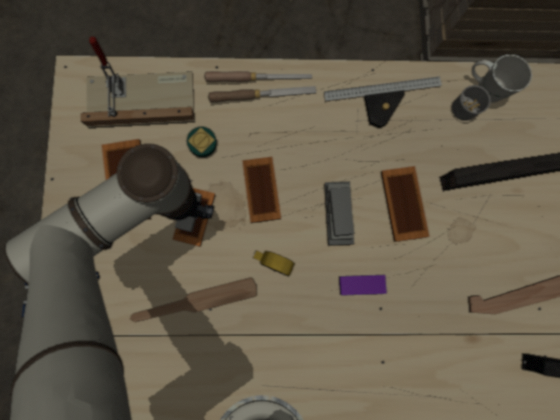

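The held stone is above base_smallest (wrist px 275,200) and aligned with it. Lowering.

```bash
python3 -m jog '[[[0,0,12,0],[0,0,26,0],[0,0,40,0],[0,0,48,0],[0,0,55,0]]]'; python3 h.py 510 161.2 195 -14.2
```

```text
clock: 6.95
position: [510.1, 161.0, 203.1]
ee_rot: [0.123, 0.992, -0.001, 0.001]
contact_force: [-0.2, 0.9, -1.3]
gripper_width: 34.2
clock 6.95 pos [510.1 161.  203.1] yaw -14.18 tilt 0.12 F [-0.2  0.9 -1.3] w 34.2
  shift [0.2 0.2 8.1] spin 0.02 dist 8.1
```

```bash
python3 -m jog '[[[0,0,2,0],[0,0,4,0],[0,0,6,0],[0,0,7,0],[0,0,7.5,0]]]'; python3 h.py 510 161.2 194 -14.2;  python3 -m jog '[[[0,0,0.5,0],[0,0,0.9,0],[0,0,1.3,0],[0,0,1.3,0],[0,0,1.3,0]]]'
```

```text
clock: 7.58
position: [510.2, 161.0, 195.6]
ee_rot: [0.123, 0.992, -0.001, 0.001]
contact_force: [0.2, -0.6, -1.6]
gripper_width: 33.9
clock 7.58 pos [510.2 161.  195.6] yaw -14.18 tilt 0.12 F [ 0.2 -0.6 -1.6] w 33.9
  shift [0.2 0.2 1.6] spin 0.02 dist 1.7
clock: 8.2
position: [510.2, 161.0, 194.5]
ee_rot: [0.123, 0.992, -0.001, 0.001]
contact_force: [-0.2, 0.2, 0.1]
gripper_width: 34.1
```

```bash
python3 -m jog '[[[0,0,0.5,0],[0,0,0.8,0],[0,0,0.8,0],[0,0,0.8,0],[0,0,0.8,0]]]'; python3 -m jog '[[[0,0,0,0],[0,0,0,0],[0,0,0,0],[0,0,0,0],[0,0,0,0]]]'
```

```text
clock: 8.82
position: [510.2, 160.9, 194.3]
ee_rot: [0.123, 0.992, -0.001, 0.001]
contact_force: [-1.7, -1.2, 6.4]
gripper_width: 34.1
clock: 9.45
position: [510.2, 160.9, 194.4]
ee_rot: [0.123, 0.992, -0.001, 0.001]
contact_force: [-0.8, -0.4, 1.9]
gripper_width: 34.7
```

```bash
python3 -m jog '[[[0,0,0,0],[0,0,0,0],[0,0,0,0],[0,0,0,0],[0,0,0,0]]]' 60;  python3 -m jog '[[[0,0,-10,0],[0,0,-40,0],[0,0,-80,0],[0,0,-120,0],[0,0,-150,0]]]'; python3 h.py 515 -178 330 4.8
python3 - <<'E'
from h import *
for n in ("wrist",):
    cp=arm.camera_params(n); p,d=arm.get_image(n); cv2.imwrite(f"pics/q1{n}.png",p)
    W=cloud(n,d,cp); z=W[...,2]
    for lo,hi in((27,36),(14.5,24)):
        m=(z>lo)&(z<hi)&(abs(W[...,0]-510)<75)&(abs(W[...,1]-161.5)<60); print(n,rect(W[m][:,:2]),np.median(z[m]),m.sum())
E
```

```text
clock: 10.07
position: [510.2, 161.0, 194.4]
ee_rot: [0.123, 0.992, -0.0, 0.001]
contact_force: [0.0, 0.4, -0.1]
gripper_width: 60.5
clock: 10.7
position: [509.8, 161.1, 347.2]
ee_rot: [0.123, 0.992, 0.0, 0.002]
contact_force: [0.6, 0.3, -0.7]
gripper_width: 59.9
clock 10.7 pos [509.8 161.1 347.2] yaw -14.15 tilt 0.27 F [ 0.6  0.3 -0.7] w 59.9
  shift [ -87.8 -327.6   17.1] spin -18.95 dist 339.6
wrist [510.8 161.4  83.4  36.  -14. ] 30.055036780702686 3546
wrist [510.4 161.  130.5  66.8 -14.1] 16.979353755161856 4501
```

View pics/q1wrist.png

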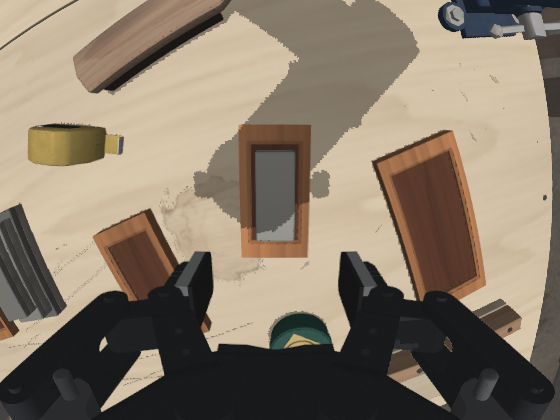

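The smallest stone is centred in its recess (wrist px 275,195), with its top at 30 mm and its offset from the base under 1 mm. Next is the third stone.

```bash
python3 -m jog '[[[-12,-45,2,-4],[-27,-100,4,-8],[-42,-157,7,-12],[-57,-213,10,-16],[-72,-268,14,-18.9]]]' 85; python3 h.py 515.3 -178 310 4.8
```

```text
clock: 11.38
position: [515.2, -117.7, 337.2]
ee_rot: [-0.043, 0.999, 0.001, 0.007]
contact_force: [0.4, 0.3, -0.4]
gripper_width: 85.0
clock 11.38 pos [ 515.2 -117.7  337.2] yaw 4.94 tilt 0.78 F [ 0.4  0.3 -0.4] w 85.0
  shift [  5.5 -60.1  27. ] spin 0.14 dist 66.1
```

```bash
python3 -m jog '[[[2,-25,7,0],[5.2,-60.1,17,0],[5.2,-60.1,26,0],[5.2,-60.1,26,0],[5.2,-60.1,26,0]]]'; python3 h.py 515.3 -178 310 4.8
cat > stk.py <<'E'
from h import *
import sys
n=sys.argv[1]; 
cp=arm.camera_params(n); p,d=arm.get_image(n); cv2.imwrite(f"pics/{sys.argv[2]}.png",p)
cx,cy=float(sys.argv[3]),float(sys.argv[4])
W=cloud(n,d,cp); z=W[...,2]
for a in sys.argv[5:]:
    lo,hi=map(float,a.split(","))
    m=(z>lo)&(z<hi)&(np.hypot(W[...,0]-cx,W[...,1]-cy)<112); m=m.astype(np.uint8)
    k,l,st,_=cv2.connectedComponentsWithStats(m); 
    mm=l==1+np.argmax(st[1:,4]); print(a,rect(W[mm][:,:2]),np.median(z[mm]),mm.sum())
E
python3 stk.py wrist s2 515 -178 66,77 44,54
```

```text
clock: 12.0
position: [515.8, -177.2, 311.5]
ee_rot: [-0.044, 0.999, 0.001, 0.007]
contact_force: [0.1, -0.6, -0.3]
gripper_width: 85.1
clock 12.0 pos [ 515.8 -177.2  311.5] yaw 5.01 tilt 0.82 F [ 0.1 -0.6 -0.3] w 85.1
  shift [ 0.5 -0.8  1.5] spin 0.21 dist 1.8
66,77 [ 515.5 -178.2  106.    44.4    4.7] 71.05172033153148 9569
44,54 [ 519.  -179.3  128.3   52.4    2.6] 49.04649084799654 1728
```

```bash
python3 h.py 515.5 -178 232.5 4.7; python3 -m jog '[[[0.5,-0.5,15,0.2],[0.2,-0.8,35,0.3],[-0.5,-0.8,55,0.3],[-0.5,-0.8,70,0.3],[-0.5,-0.8,79,0.3]]]'; python3 h.py 515.5 -178 232.5 4.7
```

```text
clock 12.05 pos [ 515.8 -177.2  311.6] yaw 5.02 tilt 0.83 F [ 0.2  0.1 -0.1] w 85.4
  shift [ 1.5 -0.9 79.1] spin 0.32 dist 79.1
clock: 12.68
position: [517.4, -177.4, 231.5]
ee_rot: [-0.041, 0.999, 0.001, 0.006]
contact_force: [-0.4, -0.3, -0.2]
gripper_width: 85.4
clock 12.68 pos [ 517.4 -177.4  231.5] yaw 4.74 tilt 0.76 F [-0.4 -0.3 -0.2] w 85.4
  shift [ 1.9 -0.4 -1.1] spin 0.04 dist 2.2
```

```bash
python3 -m jog '[[[1,-0.4,-1,0],[1.9,-0.4,-1,0],[1.9,-0.4,-1,0],[1.9,-0.4,-1,0],[1.9,-0.4,-1,0]]]';python3 -m jog '[[[0,0,0,0],[0,0,0,0],[0,0,0,0],[0,0,0,0],[0,0,0,0]]]' 33; python3 h.py 515.5 -178 232.5 4.7;python3 stk.py wrist s2b 515 -178 66,78
```

```text
clock: 13.3
position: [515.5, -178.0, 232.7]
ee_rot: [-0.041, 0.999, 0.001, 0.007]
contact_force: [-0.9, 0.5, -0.6]
gripper_width: 85.0
clock: 13.92
position: [515.8, -178.1, 233.2]
ee_rot: [-0.042, 0.999, 0.001, 0.007]
contact_force: [-0.6, -0.2, 4.1]
gripper_width: 42.5
clock 13.93 pos [ 515.8 -178.1  233.2] yaw 4.76 tilt 0.84 F [-0.6 -0.2  4.1] w 42.5
  shift [0.3 0.1 0.7] spin 0.06 dist 0.8
66,78 [ 511.5 -178.2   98.2   70.     4.9] 71.0940774441904 19888
```

View pics/s2b.png

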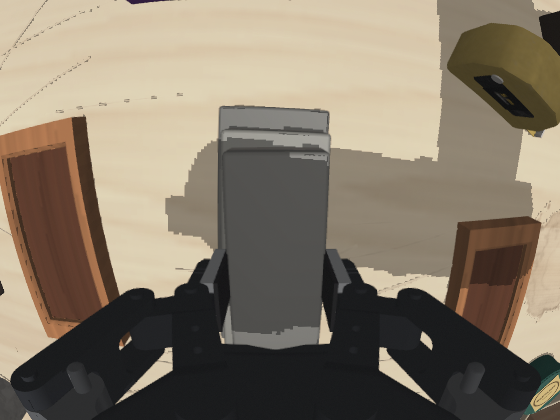

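Third stone gripped (pads at px (215,290) and (335,290)). Lifting and moving to base_third.

```bash
python3 -m jog '[[[0,0,-4,0],[0,0,-15,0],[0,0,-40,0],[0,0,-70,0],[0,0,-70,0]]]'; python3 h.py 576.2 3.3 300 8
```

```text
clock: 14.6
position: [515.3, -178.3, 305.7]
ee_rot: [-0.042, 0.999, 0.001, 0.01]
contact_force: [0.4, 0.1, -2.9]
gripper_width: 42.5
clock 14.6 pos [ 515.3 -178.3  305.7] yaw 4.77 tilt 1.16 F [ 0.4  0.1 -2.9] w 42.5
  shift [-75.7 175.9   7.3] spin -3.23 dist 191.6
```

```bash
python3 -m jog '[[[-12,28,0,-1],[-32,75,0,-2],[-54,125,0,-3],[-75.7,175.9,0,-3.2],[-75.7,175.9,0,-3.2]]]'; python3 h.py 576.2 3.3 260 8; python3 stk.py wrist s3 576.2 3.3 14.5,22
```

```text
clock: 15.22
position: [576.8, 6.6, 305.8]
ee_rot: [-0.072, 0.997, 0.001, 0.009]
contact_force: [-0.8, -0.6, -2.6]
gripper_width: 42.4
clock 15.22 pos [576.8   6.6 305.8] yaw 8.23 tilt 1.08 F [-0.8 -0.6 -2.6] w 42.4
  shift [ 1.9 -3.1 45.8] spin 0.23 dist 45.9
14.5,22 [519.5  -5.2  74.9  38.2 -82.4] 17.055762577461266 2638
```

View pics/s3.png

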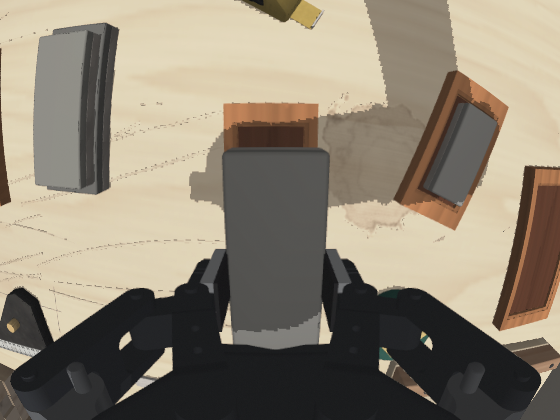

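```bash
python3 h.py 576.2 3.3 205 7.8; python3 -m jog '[[[0.5,-3.1,5,0.3],[1.5,-3.1,40,0.4],[2.8,-3.1,75,0.4],[2.8,-3.1,95,0.4],[2.8,-3.1,100,0.4]]]'; python3 h.py 576.2 3.3 195 7.8
```

```text
clock 15.28 pos [576.    5.  305.6] yaw 8.12 tilt 0.98 F [-0.1 -1.9 -2.6] w 42.3
  shift [  1.7  -1.7 100.6] spin 0.32 dist 100.7
clock: 15.9
position: [574.3, 0.1, 203.6]
ee_rot: [-0.066, 0.998, 0.0, 0.006]
contact_force: [0.3, -0.7, -1.6]
gripper_width: 42.6
clock 15.9 pos [5.743e+02 1.000e-01 2.036e+02] yaw 7.58 tilt 0.72 F [ 0.3 -0.7 -1.6] w 42.6
  shift [-2.2  2.9  8.6] spin -0.22 dist 9.3
```

```bash
python3 -m jog '[[[-1,1.5,0,-0.2],[-2.0,2.7,0,-0.2],[-2.0,2.7,2,-0.2],[-2.0,2.7,4,-0.2],[-2.0,2.7,5,-0.2]]]'; python3 h.py 576.2 3.3 195 7.8
```

```text
clock: 16.52
position: [575.9, 3.1, 198.6]
ee_rot: [-0.068, 0.998, 0.0, 0.006]
contact_force: [-0.8, 0.0, -3.1]
gripper_width: 42.1
clock 16.52 pos [575.9   3.1 198.6] yaw 7.78 tilt 0.73 F [-0.8  0.  -3.1] w 42.1
  shift [-0.2  0.1  3.6] spin -0.02 dist 3.6
```

```bash
python3 -m jog '[[[0,0,1,0],[0,0,2,0],[0,0,3,0],[0,0,4,0],[0,0,4,0]]]'; python3 -m jog '[[[0,0,0.5,0],[0,0,1,0],[0,0,1,0],[0,0,1,0],[0,0,1,0]]]'; python3 h.py 576.2 3.3 195 7.8
```

```text
clock: 17.15
position: [576.0, 3.2, 194.5]
ee_rot: [-0.068, 0.998, 0.0, 0.006]
contact_force: [-1.0, -0.1, -2.0]
gripper_width: 42.6
clock: 17.77
position: [576.0, 3.2, 194.3]
ee_rot: [-0.068, 0.998, 0.0, 0.006]
contact_force: [-2.7, 0.9, 5.4]
gripper_width: 41.9
clock 17.77 pos [576.    3.2 194.3] yaw 7.79 tilt 0.74 F [-2.7  0.9  5.4] w 41.9
  shift [-0.2  0.1 -0.7] spin -0.01 dist 0.8
```

Contact made. Releasing and rising.

```bash
python3 -m jog '[[[0,0,0,0],[0,0,0,0],[0,0,0,0],[0,0,0,0],[0,0,0,0]]]' 65;  python3 -m jog '[[[0,0,-10,0],[0,0,-40,0],[0,0,-80,0],[0,0,-120,0],[0,0,-120,0]]]'; python3 h.py 519 -179 290 2.6
python3 stk.py wrist s4 576.2 3.3 27,38 14.5,22
```

```text
clock: 18.4
position: [576.0, 3.2, 194.2]
ee_rot: [-0.068, 0.998, 0.0, 0.006]
contact_force: [0.6, 0.3, -1.0]
gripper_width: 65.1
clock: 19.02
position: [575.3, 3.2, 318.8]
ee_rot: [-0.068, 0.998, 0.001, 0.011]
contact_force: [-0.6, 0.1, -0.3]
gripper_width: 64.9
clock 19.02 pos [575.3   3.2 318.8] yaw 7.83 tilt 1.27 F [-0.6  0.1 -0.3] w 64.9
  shift [  81.2 -172.8   27.1] spin 5.23 dist 192.9
27,38 [575.4   3.7 105.9  44.4   8.2] 32.069368665698974 6791
14.5,22 [576.2   2.8 152.2  74.7   7.9] 17.030250599485942 6121
```

View pics/s4.png

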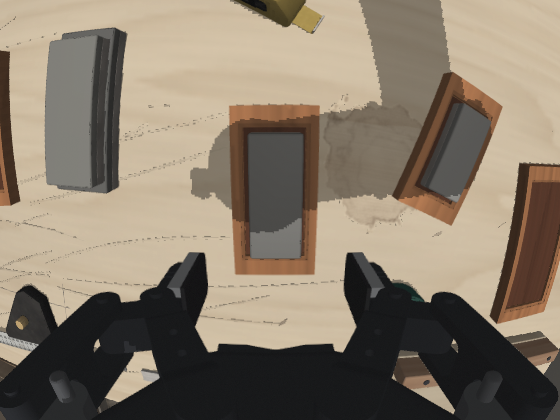

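Third stone is bedded within 1 mm (px 275,195). Now the second stone.

```bash
python3 -m jog '[[[13,-28,5,2],[35,-75,11,4],[58,-125,18,5.2],[81.2,-172.8,27,5.2],[81.2,-172.8,27,5.2]]]' 85; python3 h.py 519 -179 290 2.6
python3 stk.py wrist s5 519 -179 44,54 20,30
```

```text
clock: 19.7
position: [515.9, -181.7, 286.0]
ee_rot: [-0.02, 1.0, 0.001, 0.006]
contact_force: [-0.5, 0.3, 0.8]
gripper_width: 84.8
clock 19.7 pos [ 515.9 -181.7  286. ] yaw 2.28 tilt 0.71 F [-0.5  0.3  0.8] w 84.8
  shift [-3.3  2.6 -4. ] spin -0.32 dist 5.8
44,54 [ 519.1 -179.5  128.4   52.6    2.4] 49.132139782352944 13739
20,30 [ 518.7 -182.1  149.9   59.8    1.6] 25.08299910831015 2059
```

```bash
python3 h.py 519 -179.4 208 2.4; python3 -m jog '[[[-1.5,1,10,-0.2],[-3,2,30,-0.2],[-3,2.2,50,-0.2],[-2.5,2.2,68,-0.2],[-2.3,2.2,77,-0.2]]]'; python3 h.py 519 -179.4 208 2.4
```

```text
clock 19.75 pos [ 516.8 -180.5  286.6] yaw 2.4 tilt 0.81 F [0.6 0.2 0. ] w 84.7
  shift [-1.1  0.8 78.7] spin -0.0 dist 78.7
clock: 20.38
position: [520.2, -176.8, 208.0]
ee_rot: [-0.024, 1.0, 0.001, 0.006]
contact_force: [0.4, -0.8, 0.1]
gripper_width: 85.0
clock 20.38 pos [ 520.2 -176.8  208. ] yaw 2.71 tilt 0.67 F [ 0.4 -0.8  0.1] w 85.0
  shift [ 1.3 -2.6  0. ] spin 0.31 dist 2.9
```

```bash
python3 -m jog '[[[1,-2,0,0.3],[1.3,-2.4,0,0.3],[1.3,-2.4,0,0.3],[1.3,-2.4,0,0.3],[1.3,-2.4,0,0.3]]]';python3 -m jog '[[[0,0,0,0],[0,0,0,0],[0,0,0,0],[0,0,0,0],[0,0,0,0]]]' 41; python3 h.py 519 -179.4 208 2.4
```

```text
clock: 21.0
position: [519.0, -179.3, 208.3]
ee_rot: [-0.021, 1.0, 0.001, 0.006]
contact_force: [0.8, 0.6, 0.8]
gripper_width: 84.7
clock: 21.62
position: [519.2, -179.4, 208.9]
ee_rot: [-0.021, 1.0, 0.001, 0.006]
contact_force: [-0.8, -0.6, 5.5]
gripper_width: 50.1
clock 21.62 pos [ 519.2 -179.4  208.9] yaw 2.43 tilt 0.75 F [-0.8 -0.6  5.5] w 50.1
  shift [0.3 0.  0.9] spin 0.03 dist 1.0
```

```bash
python3 -m jog '[[[0,0,-4,0],[0,0,-15,0],[0,0,-40,0],[0,0,-80,0],[0,0,-80,0]]]'; python3 h.py 543.8 -340.5 288 8.7; python3 stk.py wrist s6 543.8 -340.5  14.5,21
```

```text
clock: 22.25
position: [519.1, -179.6, 292.3]
ee_rot: [-0.021, 1.0, 0.001, 0.01]
contact_force: [1.0, -0.4, -4.3]
gripper_width: 50.6
clock 22.25 pos [ 519.1 -179.6  292.3] yaw 2.46 tilt 1.18 F [ 1.  -0.4 -4.3] w 50.6
  shift [ -17.7 -161.8    4.5] spin -6.24 dist 162.8
14.5,21 [ 544.2 -341.4  175.4   84.1    8.4] 16.693540804990338 4686
```

View pics/s6.png

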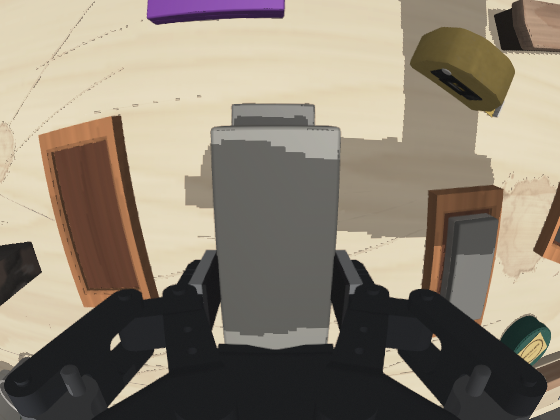

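```bash
python3 - <<'E'
from h import *
d=np.load("pics/top0.npy"); W=cloud("top",d,arm.camera_params("top")); z=W[...,2]
for n,x,y in(("second",543.8,-340.5),("largest",593,325)):
  for lo in (13,16):
    m=(z>lo)&(z<24)&(abs(W[...,0]-x)<115)&(abs(W[...,1]-y)<72); print(n,rect(W[m][:,:2]),m.sum())
E
python3 -m jog '[[[-3,-28,0,-2],[-8,-78,0,-4],[-13,-128,0,-6],[-17.5,-161.5,0,-6.2],[-17.5,-161.5,0,-6.2]]]'; python3 h.py 544 -341 202 8.5; python3 stk.py wrist s7 544 -341  14.5,21
```

```text
second [ 543.7 -340.2  174.3   85.3    8.9] 1460
second [ 543.9 -340.5  174.2   84.5    8.3] 913
largest [593.2 324.8 197.5  91.4  10.1] 1737
largest [592.9 324.7 196.8  91.2  10.1] 1061
clock: 22.92
position: [541.7, -342.1, 287.0]
ee_rot: [-0.073, 0.997, 0.002, 0.006]
contact_force: [0.5, 0.5, -3.8]
gripper_width: 50.2
clock 22.93 pos [ 541.7 -342.1  287. ] yaw 8.38 tilt 0.73 F [ 0.5  0.5 -3.8] w 50.2
  shift [-1.3  0.5 85. ] spin -0.12 dist 85.0
14.5,21 [ 468.7 -352.5   82.3   23.   -81.5] 17.104868116275593 2891
```

View pics/s7.png

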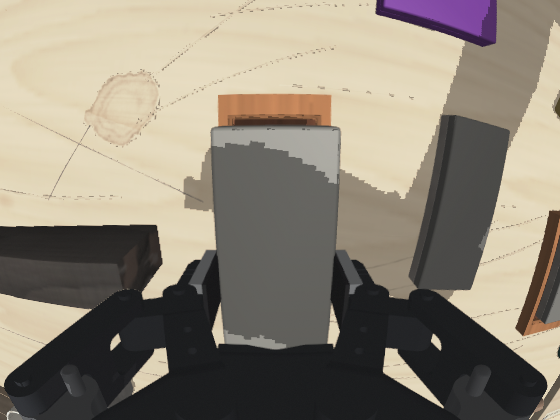

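```bash
python3 -m jog '[[[-0.5,0.5,15,0],[-1,0.5,40,0],[-1,0.5,62,0],[-1,0.5,80,0],[-1,0.5,81,0]]]'; python3 h.py 544 -341 195 8.5
```

```text
clock: 23.6
position: [542.8, -338.7, 203.8]
ee_rot: [-0.074, 0.997, 0.003, 0.004]
contact_force: [-0.1, -1.3, -3.7]
gripper_width: 50.4
clock 23.6 pos [ 542.8 -338.7  203.8] yaw 8.48 tilt 0.57 F [-0.1 -1.3 -3.7] w 50.4
  shift [-0.8 -2.5  8.8] spin -0.02 dist 9.2
```

```bash
python3 -m jog '[[[-0.5,-1.5,0,0],[-0.8,-2.3,0,0],[-0.8,-2.3,2,0],[-0.8,-2.3,4,0],[-0.8,-2.3,5.5,0]]]'; python3 h.py 544 -341 195 8.5; python3 -m jog '[[[0,0,1,0],[0,0,2,0],[0,0,3,0],[0,0,4,0],[0,0,4,0]]]'; python3 h.py 544 -341 194 8.5
```

```text
clock: 24.22
position: [543.9, -340.9, 198.3]
ee_rot: [-0.074, 0.997, 0.003, 0.004]
contact_force: [-0.7, 0.0, -3.8]
gripper_width: 50.2
clock 24.23 pos [ 543.9 -340.9  198.3] yaw 8.48 tilt 0.57 F [-0.7  0.  -3.8] w 50.2
  shift [-0.1 -0.1  3.3] spin -0.02 dist 3.3
clock: 24.85
position: [543.9, -340.9, 194.3]
ee_rot: [-0.074, 0.997, 0.003, 0.004]
contact_force: [-0.3, 1.0, -3.0]
gripper_width: 50.4
clock 24.85 pos [ 543.9 -340.9  194.3] yaw 8.48 tilt 0.57 F [-0.3  1.  -3. ] w 50.4
  shift [-0.1 -0.1  0.3] spin -0.02 dist 0.4
```

```bash
python3 -m jog '[[[0,0,0.4,0],[0,0,0.8,0],[0,0,0.8,0],[0,0,0.8,0],[0,0,0.8,0]]]'; python3 h.py 544 -341 194 8.5
```

```text
clock: 25.48
position: [543.9, -340.8, 194.1]
ee_rot: [-0.074, 0.997, 0.003, 0.004]
contact_force: [-2.0, 1.8, 2.7]
gripper_width: 50.1
clock 25.48 pos [ 543.9 -340.8  194.1] yaw 8.49 tilt 0.57 F [-2.   1.8  2.7] w 50.1
  shift [-0.1 -0.2  0.1] spin -0.01 dist 0.2
```

```bash
python3 -m jog '[[[0,0,0,0],[0,0,0,0],[0,0,0,0],[0,0,0,0],[0,0,0,0]]]' 75;  python3 -m jog '[[[0,0,-10,0],[0,0,-40,0],[0,0,-75,0],[0,0,-95,0],[0,0,-95,0]]]'; python3 h.py 519 -181 265 1.8
python3 stk.py wrist s8 544 -341 28,40 14.5,22
```

```text
clock: 26.1
position: [544.0, -340.9, 194.1]
ee_rot: [-0.074, 0.997, 0.003, 0.004]
contact_force: [0.8, 0.8, -0.8]
gripper_width: 74.5
clock: 26.72
position: [543.7, -341.7, 291.8]
ee_rot: [-0.074, 0.997, 0.002, 0.006]
contact_force: [0.7, -0.6, -0.6]
gripper_width: 74.8
clock 26.73 pos [ 543.7 -341.7  291.8] yaw 8.5 tilt 0.75 F [ 0.7 -0.6 -0.6] w 74.8
  shift [  1.  162.5  27.3] spin 6.7 dist 164.8
28,40 [ 543.1 -339.4  127.2   52.6    8.8] 34.13871349339927 11771
14.5,22 [ 543.8 -341.5  174.5   82.8    8.4] 17.02941914823759 8151
```

View pics/s8.png

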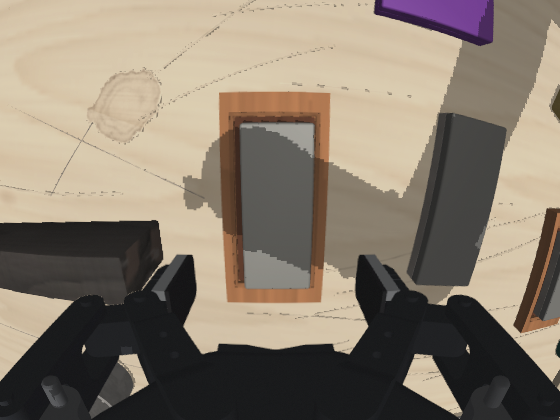

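Second stone is bedded within about 2 mm (px 277,206, top at 34 mm). Now the largest stone.

```bash
python3 -m jog '[[[0,28,4,2],[0,75,11,4],[0,125,18,6.5],[1,160,22,6.7],[1,160,22,6.7]]]' 85; python3 h.py 519 -181.5 181 1.8
python3 stk.py wrist s9 519 -181 20,30
```

```text
clock: 27.4
position: [517.9, -181.3, 267.4]
ee_rot: [-0.017, 1.0, 0.004, 0.003]
contact_force: [-0.2, 0.1, 0.5]
gripper_width: 84.8
clock 27.4 pos [ 517.9 -181.3  267.4] yaw 1.96 tilt 0.51 F [-0.2  0.1  0.5] w 84.8
  shift [-0.6 -0.8 86.4] spin 0.16 dist 86.4
20,30 [ 518.5 -181.2  149.9   60.7    2. ] 25.173028386351586 17671
```

View pics/s9.png

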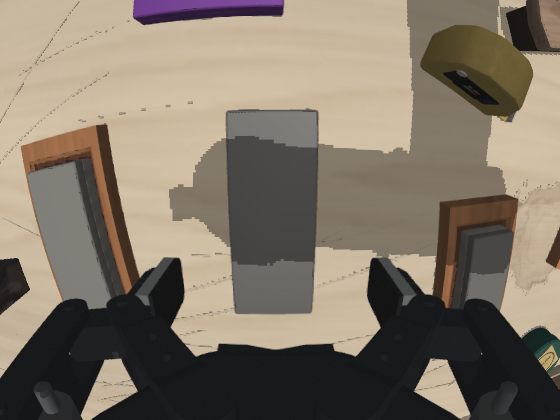

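The largest stone alone is at px (272,210), centre (518.5,-181.2).

```bash
python3 -m jog '[[[-0.5,0,15,0],[-0.5,-0.5,40,0],[-0.5,-0.8,65,0],[-0.5,-0.8,84,0],[-0.5,-0.8,84,0]]]'; python3 h.py 518.5 -181.3 181 2.0
```

```text
clock: 28.08
position: [518.7, -183.5, 181.2]
ee_rot: [-0.016, 1.0, 0.004, 0.001]
contact_force: [-0.1, 0.6, 0.6]
gripper_width: 85.0
clock 28.07 pos [ 518.7 -183.5  181.2] yaw 1.79 tilt 0.42 F [-0.1  0.6  0.6] w 85.0
  shift [0.2 2.2 0.2] spin -0.21 dist 2.2
```

```bash
python3 -m jog '[[[0,1.2,0,0],[0,2,0,0],[0,2,0,0],[0,2,0,0],[0,2,0,0]]]'; python3 -m jog '[[[0,0,0,0],[0,0,0,0],[0,0,0,0],[0,0,0,0],[0,0,0,0]]]' 48; python3 h.py 518.5 -181.3 181 2.0;  python3 -m jog '[[[0,0,-3,0],[0,0,-12,0],[0,0,-40,0],[0,0,-80,0],[0,0,-80,0]]]'; python3 h.py 593 325 261 10.1;python3 stk.py wrist s10 519 -181 20,30
```

```text
clock: 28.7
position: [518.7, -181.4, 181.5]
ee_rot: [-0.016, 1.0, 0.004, 0.001]
contact_force: [0.8, 0.1, -0.4]
gripper_width: 85.1
clock: 29.32
position: [518.9, -181.7, 182.3]
ee_rot: [-0.016, 1.0, 0.003, 0.001]
contact_force: [-0.3, -0.9, 5.6]
gripper_width: 58.1
clock 29.32 pos [ 518.9 -181.7  182.3] yaw 1.83 tilt 0.41 F [-0.3 -0.9  5.6] w 58.1
  shift [0.4 0.4 1.3] spin -0.17 dist 1.4
clock: 29.95
position: [519.7, -182.2, 265.3]
ee_rot: [-0.016, 1.0, 0.003, 0.005]
contact_force: [0.7, 0.9, -5.8]
gripper_width: 58.1
clock 29.95 pos [ 519.7 -182.2  265.3] yaw 1.86 tilt 0.68 F [ 0.7  0.9 -5.8] w 58.1
  shift [-89.6 504.5   8. ] spin -8.24 dist 512.5Traceback (most recent call last):
  File "stk.py", line 11, in <module>
    mm=l==1+np.argmax(st[1:,4]); print(a,rect(W[mm][:,:2]),np.median(z[mm]),mm.sum())
            ~~~~~~~~~^^^^^^^^^^
    return _wrapfunc(a, 'argmax', axis=axis, out=out, **kwds)
    return bound(*args, **kwds)
ValueError: attempt to get argmax of an empty sequence
```

View pics/s10.png

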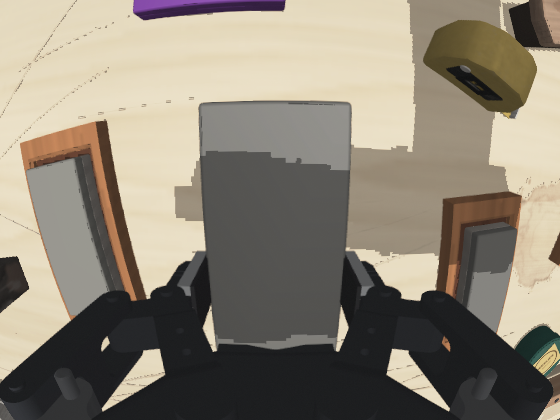

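Stone lifted and level, clear of the tape. Carrying it to base_largest.

```bash
python3 -m jog '[[[-4,20,-15,-1],[-11,60,-20,-2],[-20,110,-20,-3],[-29,160,-20,-5],[-38,210,-20,-6]]]'; python3 h.py 593 325 270 10.1
```

```text
clock: 30.62
position: [549.0, 30.3, 282.3]
ee_rot: [-0.068, 0.998, 0.003, 0.0]
contact_force: [0.7, 0.1, -6.3]
gripper_width: 58.2
clock 30.62 pos [549.   30.3 282.3] yaw 7.79 tilt 0.36 F [ 0.7  0.1 -6.3] w 58.2
  shift [-83.6 285.9  14.1] spin -2.31 dist 298.2
```

```bash
python3 -m jog '[[[-9,50,0,-1],[-18,100,0,-2],[-27,150,0,-2.2],[-36,200,0,-2.2],[-42,235,0,-2.2]]]'; python3 h.py 593 325 270 10.1
```

```text
clock: 31.25
position: [557.8, 270.7, 280.8]
ee_rot: [-0.087, 0.996, 0.002, -0.002]
contact_force: [0.4, -0.4, -4.8]
gripper_width: 58.4
clock 31.25 pos [557.8 270.7 280.8] yaw 10.03 tilt 0.32 F [ 0.4 -0.4 -4.8] w 58.4
  shift [-44.1  47.3  10.9] spin -0.07 dist 65.6
```

```bash
python3 -m jog '[[[-12,13,3,0],[-27,29,8,0],[-43,46.5,12,0],[-43,46.5,15,0],[-43,46.5,15,0]]]'; python3 h.py 593 325 204 10.1;python3 stk.py wrist s11 593 325 14.5,21.5; python3 stk.py top t11 593 325 14.5,22
```

```text
clock: 31.88
position: [591.5, 323.0, 263.3]
ee_rot: [-0.087, 0.996, 0.001, -0.004]
contact_force: [-0.3, -0.9, -4.8]
gripper_width: 58.3
clock 31.88 pos [591.5 323.  263.3] yaw 9.96 tilt 0.49 F [-0.3 -0.9 -4.8] w 58.3
  shift [-2.3  1.6 59.3] spin -0.14 dist 59.4
14.5,21.5 [502.9 307.7  90.6  12.5 -79.8] 17.170537464236318 2462
14.5,22 [592.8 324.6 196.6  90.8  10.2] 18.23268284008341 718
```

View pics/s11.png

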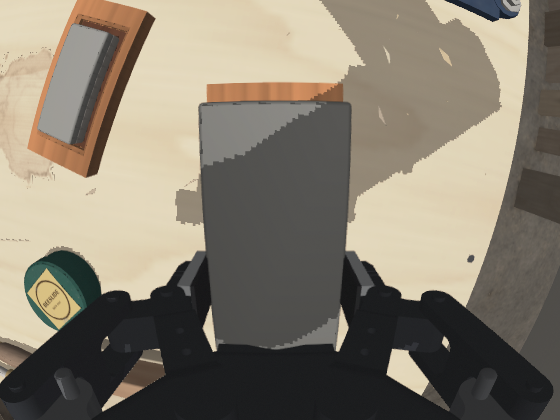

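```bash
python3 -m jog '[[[-1,1,10,-0.1],[-1.8,1.2,25,-0.1],[-1.8,1.2,40,-0.1],[-1.8,1.2,53,-0.1],[-1.8,1.2,57,-0.1]]]'; python3 h.py 593 324.4 198 10.1
```

```text
clock: 32.6
position: [592.6, 324.5, 206.0]
ee_rot: [-0.088, 0.996, 0.001, -0.004]
contact_force: [0.3, 0.4, -4.9]
gripper_width: 58.3
clock 32.6 pos [592.6 324.5 206. ] yaw 10.07 tilt 0.47 F [ 0.3  0.4 -4.9] w 58.3
  shift [-0.4 -0.2  8. ] spin -0.03 dist 8.0
```

```bash
python3 -m jog '[[[-0.2,0,2,0],[-0.3,-0.2,4,0],[-0.3,-0.2,6,0],[-0.3,-0.2,8,0],[-0.3,-0.2,9,0]]]'; python3 h.py 593 324.4 194 10.1; python3 -m jog '[[[0,0,1,0],[0,0,2,0],[0,0,2.6,0],[0,0,2.6,0],[0,0,2.6,0]]]'; python3 h.py 593 324.4 193.3 10.1
```

```text
clock: 33.22
position: [592.9, 324.3, 197.1]
ee_rot: [-0.088, 0.996, 0.001, -0.004]
contact_force: [0.1, 0.2, -5.6]
gripper_width: 58.4
clock 33.23 pos [592.9 324.3 197.1] yaw 10.07 tilt 0.47 F [ 0.1  0.2 -5.6] w 58.4
  shift [-0.2  0.   3.1] spin -0.03 dist 3.1
clock: 33.85
position: [592.9, 324.3, 194.5]
ee_rot: [-0.088, 0.996, 0.001, -0.004]
contact_force: [-0.4, -0.2, -6.1]
gripper_width: 58.2
clock 33.85 pos [592.9 324.3 194.5] yaw 10.07 tilt 0.47 F [-0.4 -0.2 -6.1] w 58.2
  shift [-0.2  0.   1.2] spin -0.03 dist 1.2
```

```bash
python3 -m jog '[[[0,0,0.4,0],[0,0,0.8,0],[0,0,1,0],[0,0,1,0],[0,0,1,0]]]'; python3 h.py 593 324.4 193.3 10.1; python3 -m jog '[[[0,0,0.4,0],[0,0,0.6,0],[0,0,0.6,0],[0,0,0.6,0],[0,0,0.6,0]]]'; python3 h.py 593 324.4 193.3 10.1
```

```text
clock: 34.48
position: [592.8, 324.4, 193.7]
ee_rot: [-0.088, 0.996, 0.001, -0.004]
contact_force: [-2.1, -0.1, -2.9]
gripper_width: 58.7
clock 34.48 pos [592.8 324.4 193.7] yaw 10.08 tilt 0.46 F [-2.1 -0.1 -2.9] w 58.7
  shift [-0.2 -0.   0.4] spin -0.02 dist 0.5
clock: 35.1
position: [592.7, 324.4, 193.5]
ee_rot: [-0.088, 0.996, 0.001, -0.004]
contact_force: [-3.7, -2.2, 1.7]
gripper_width: 58.4
clock 35.1 pos [592.7 324.4 193.5] yaw 10.08 tilt 0.46 F [-3.7 -2.2  1.7] w 58.4
  shift [-0.3 -0.   0.2] spin -0.02 dist 0.3
```

Seated. Releasing and rising.

```bash
python3 -m jog '[[[0,0,0,0],[0,0,0,0],[0,0,0,0],[0,0,0,0],[0,0,0,0]]]' 80;  python3 -m jog '[[[0,0,-10,0],[0,0,-40,0],[0,0,-80,0],[0,0,-130,0],[0,0,-130,0]]]'
python3 stk.py wrist s12 593 324 28,42 14.5,22
```

```text
clock: 35.72
position: [592.8, 324.4, 193.5]
ee_rot: [-0.088, 0.996, 0.001, -0.004]
contact_force: [0.1, -0.0, -0.0]
gripper_width: 80.3
clock: 36.35
position: [594.8, 324.8, 330.2]
ee_rot: [-0.088, 0.996, 0.004, 0.001]
contact_force: [0.4, -0.3, -0.9]
gripper_width: 79.9
28,42 [590.5 324.9 150.   60.8  10.3] 36.18996686722905 12222
14.5,22 [593.4 324.2 196.9  90.9  10.2] 17.029373361717056 7195
```

```bash
python3 -m jog '[[[40,-40,-30,0],[80,-80,-40,0],[120,-120,-40,0],[160,-160,-40,0],[160,-160,-40,0]]]'; python3 -m jog '[[[40,-40,0,0],[80,-80,0,0],[90,-120,0,0],[90,-170,0,0],[90,-220,0,0]]]'; python3 -m jog '[[[0,-50,0,0],[0,-100,0,0],[0,-150,0,0],[0,-200,0,0],[0,-200,0,0]]]'
python3 - <<'E'
from h import *
cp=arm.camera_params("top"); p,d=arm.get_image("top"); cv2.imwrite("pics/end.png",p); W=cloud("top",d,cp); z=W[...,2]
cv2.imwrite("pics/endc.png",cv2.convertScaleAbs(cv2.resize(p[110:310,90:450],None,fx=2.2,fy=2.2,interpolation=cv2.INTER_CUBIC),alpha=1.8))
for n,c,h in (("largest",(593,324.5),37),("second",(543.8,-341),35),("third",(576,3),33),("smallest",(510.2,161.2),31)):
    r=np.hypot(W[...,0]-c[0],W[...,1]-c[1])<100
    out=[]
    for lo,hi in((h-6,h+6),(14.5,22)):
        m=((z>lo)&(z<hi)&r).astype(np.uint8); k,l,st,_=cv2.connectedComponentsWithStats(m)
        mm=l==1+np.argmax(st[1:,4]); q=W[mm]; out.append(rect(q[:,:2]))
        if hi>30:
            A=np.c_[q[:,:2]-q[:,:2].mean(0),np.ones(len(q))]; f=np.linalg.lstsq(A,q[:,2],rcond=None)[0]; print(n,"top z",np.median(q[:,2]).round(1),"slope",f[:2].round(3))
    print(out)
for n,b in dict(tin=(183,220,122,162),tape=(250,298,246,278)).items():
    w=W[b[2]:b[3],b[0]:b[1]].reshape(-1,3); q=w[w[:,2]>8]; print(n,rect(q[:,:2]))
print(arm.read_state()["clock"])
E
```

```text
clock: 37.02
position: [462.0, 135.7, 365.9]
ee_rot: [-0.087, 0.996, 0.002, -0.003]
contact_force: [1.2, 0.9, 1.2]
gripper_width: 80.0
clock: 37.65
position: [411.9, -97.6, 365.2]
ee_rot: [-0.087, 0.996, 0.002, -0.003]
contact_force: [1.7, 0.4, -0.7]
gripper_width: 80.0
clock: 38.28
position: [447.7, -297.1, 362.7]
ee_rot: [-0.085, 0.996, 0.002, -0.004]
contact_force: [-0.5, 0.5, -0.7]
gripper_width: 80.3
largest top z 37.6 slope [-0.002  0.007]
[array([590.7, 324.9, 151. ,  61.3,  10.6]), array([593.1, 324.9, 197. ,  91.4,  10.2])]
second top z 36.5 slope [0.182 0.055]Traceback (most recent call last):
  File "<stdin>", line 9, in <module>
    return _wrapfunc(a, 'argmax', axis=axis, out=out, **kwds)
    return bound(*args, **kwds)
ValueError: attempt to get argmax of an empty sequence
```

View pics/s12.png

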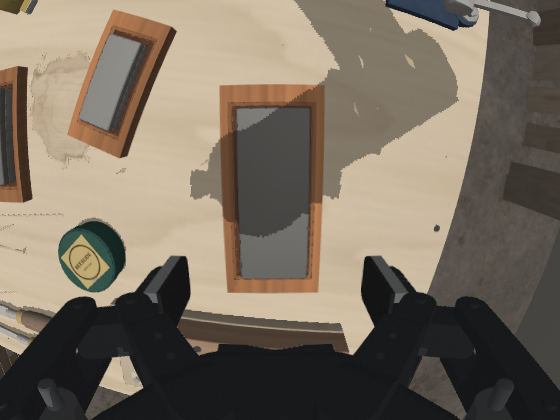

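View pics/endc.png

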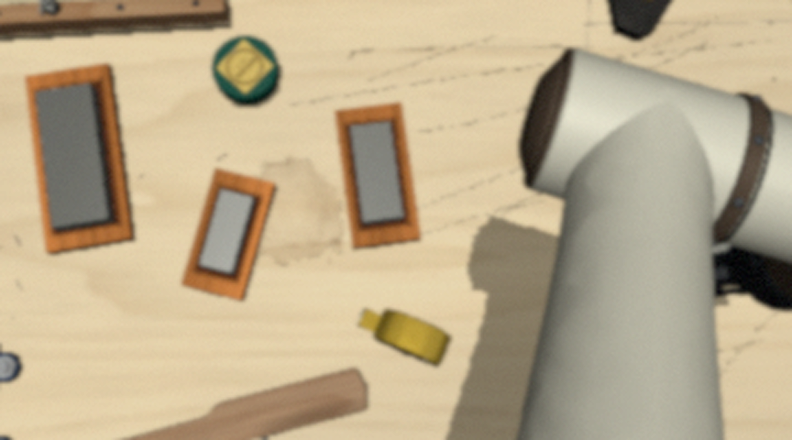

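```bash
python3 stk.py top e3 576 3 27,39 14.5,22; python3 stk.py top e4 510 161 26,36 14.5,22
python3 - <<'E'
from h import *
d0=np.load("pics/top0.npy");p,d=arm.get_image("top");cp=arm.camera_params("top")
for D in(d0,d):
  W=cloud("top",D,cp)
  for n,b in dict(tin=(183,220,128,162),tape=(250,298,246,278)).items():
    w=W[b[2]:b[3],b[0]:b[1]].reshape(-1,3); q=w[w[:,2]>20]; print(n,rect(q[:,:2]))
W0=arm.read_state(); print(W0["clock"],W0["joint_vel"].round(3)); arm.job_done()
E
```

```text
27,39 [575.4   4.2 105.7  43.9   7.8] 33.49893067847969 833
14.5,22 [575.9   3.2 152.8  74.    8. ] 18.191975919851632 834
26,36 [511.1 161.4  83.5  36.7 -13.5] 31.284223388706287 568
14.5,22 [510.2 161.4 130.1  66.7 -14.2] 18.446158499869227 777
tin [686.8 146.   70.4  67.7 -86.5]
tape [386.3 -24.5  80.5  71.   67.6]
tin [687.1 146.   70.1  67.1 -85.5]
tape [386.  -24.4  81.2  69.6  68.2]
38.475 [ 0.011 -0.016 -0.001  0.001 -0.002  0.   ]
the job is handed in; nothing more can be done
```

All four whetstones are bedded flat in their own bases, and the job was handed in at about 38.5 s of the 120 s allowed. I took the stack apart from the top. Each stone was lowered until the wrist force showed it on the recess floor, then released.

| Stone | Distance from recess centre | Top height measured | Top height expected |
|---|---|---|---|
| Smallest | about 1 mm | 30–31 mm | 31 mm |
| Third | about 1 mm | 32–33.5 mm | 33 mm |
| Second | about 2 mm | 34 mm | 35 mm |
| Largest | about 2.5–3 mm | 36–37.5 mm | 37 mm |

- **Checks:** Long sides lie within about 1° of their recesses. The tin and tape measured within 0.5 mm of where they started, and I left the purple look-alike alone.
- **What failed or was limited:** The arm hid the second stone in the final top view. Its slope reading there came from the arm, so I discarded it. That stone was confirmed only by the wrist camera straight after release, and nothing touched it afterwards. Tilt of the tool drifted up to about 1.3° between moves, but it was at or below 0.75° at each release.

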